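# Refill the blue flow lane at the welding bench

### The job

Refill the lane with the blue guides: take the two blue-banded cartons from the bench one at a time, set each upright and lengthwise on the upper half of the lane's sloped floor and let it slide down, so that the first comes to rest against the stop at the bottom and the second against the first. Leave the red-banded carton on the bench where it stands.

Things in the scene. Friction and masses are not known exactly. Their poses are not given: they have to be found in the camera images.
- carton_blue_a_center (a point): cardboard carton, 64 mm long (its x) by 48 mm wide (its y) by 70 mm tall (its z), 0.2 to 0.4 kg, rigid, with a slick waxed base, standing upright on the bench, with a blue band round its upper part and a blue patch on top; one of two alike that go into the blue lane, in either order. This point is its centre, 35 mm above its underside.
- carton_blue_b_center (a point): cardboard carton, 64 mm long (its x) by 48 mm wide (its y) by 70 mm tall (its z), 0.2 to 0.4 kg, rigid, with a slick waxed base, standing upright on the bench, with a blue band and blue top patch; the second of the two alike. This point is its centre, 35 mm above its underside.
- lane_blue_load (a point): Loading point of the blue-guided fixed lane, which falls 18 degrees away from the robot (a red twin holding stock is beside it). On the floor's surface, on its centre line; +x downhill along the floor, +y across, +z square off it. Slick floor from x = -70 mm (open upper end) to the stop at +250; 66 mm wide; guides 8 thick, 10 high; stop 50 high. Set cartons here tilted with the floor, length along x.
- carton_red_center (a point): cardboard carton, 64 mm long (its x) by 48 mm wide (its y) by 70 mm tall (its z), 0.2 to 0.4 kg, rigid, with a slick waxed base, standing upright on the bench, with a red band and red top patch: a bystander of the other kind, not to be moved. A green tin 62 mm across and 75 mm high stands among the cartons too. This point is its centre, 35 mm above its underside.
Things that resemble listed ones, but are neither listed nor needed, are in the scene too. What is shaped like the part that bears carton_blue_a_center but purple or yellow is not meant.

How it is judged:
On the way, in this order (a step that is already met when the one before it is completed fails the run):
1. a blue-banded carton is on the upper half of the blue lane's floor (((x of carton_blue_a_center in the frame of lane_blue_load between -0.07 and 0.1 m and y of carton_blue_a_center in the frame of lane_blue_load between -0.02 and 0.02 m and z of carton_blue_a_center in the frame of lane_blue_load between 0.02 and 0.055 m) or (x of carton_blue_b_center in the frame of lane_blue_load between -0.07 and 0.1 m and y of carton_blue_b_center in the frame of lane_blue_load between -0.02 and 0.02 m and z of carton_blue_b_center in the frame of lane_blue_load between 0.02 and 0.055 m))), for 0.05 s.
2. a blue-banded carton has come down to the stop, upright (((x of carton_blue_a_center in the frame of lane_blue_load between 0.198 and 0.23 m and y of carton_blue_a_center in the frame of lane_blue_load between -0.02 and 0.02 m and z of carton_blue_a_center in the frame of lane_blue_load between 0.025 and 0.045 m and angle between the z axis of carton_blue_a_center and the z axis of lane_blue_load, either way round below 0.18 rad) or (x of carton_blue_b_center in the frame of lane_blue_load between 0.198 and 0.23 m and y of carton_blue_b_center in the frame of lane_blue_load between -0.02 and 0.02 m and z of carton_blue_b_center in the frame of lane_blue_load between 0.025 and 0.045 m and angle between the z axis of carton_blue_b_center and the z axis of lane_blue_load, either way round below 0.18 rad))), for 0.2 s.
3. the other is on the upper half of the blue lane's floor (((x of carton_blue_a_center in the frame of lane_blue_load between -0.07 and 0.1 m and y of carton_blue_a_center in the frame of lane_blue_load between -0.02 and 0.02 m and z of carton_blue_a_center in the frame of lane_blue_load between 0.02 and 0.055 m) or (x of carton_blue_b_center in the frame of lane_blue_load between -0.07 and 0.1 m and y of carton_blue_b_center in the frame of lane_blue_load between -0.02 and 0.02 m and z of carton_blue_b_center in the frame of lane_blue_load between 0.02 and 0.055 m))), for 0.05 s.
At the end, for the whole second after the job is handed in: Both blue-banded cartons stand upright in the blue lane (top within 10 degrees of square to its floor, standing on the floor to 10 mm, between the guides), one against the stop (centre 20 to 52 mm uphill of its face) and the other behind it (centre 80 to 125 mm uphill), staying there ((((x of carton_blue_a_center in the frame of lane_blue_load between 0.198 and 0.23 m and y of carton_blue_a_center in the frame of lane_blue_load between -0.02 and 0.02 m and z of carton_blue_a_center in the frame of lane_blue_load between 0.025 and 0.045 m and angle between the z axis of carton_blue_a_center and the z axis of lane_blue_load, either way round below 0.18 rad) and (x of carton_blue_b_center in the frame of lane_blue_load between 0.125 and 0.17 m and y of carton_blue_b_center in the frame of lane_blue_load between -0.02 and 0.02 m and z of carton_blue_b_center in the frame of lane_blue_load between 0.025 and 0.045 m and angle between the z axis of carton_blue_b_center and the z axis of lane_blue_load, either way round below 0.18 rad)) or ((x of carton_blue_b_center in the frame of lane_blue_load between 0.198 and 0.23 m and y of carton_blue_b_center in the frame of lane_blue_load between -0.02 and 0.02 m and z of carton_blue_b_center in the frame of lane_blue_load between 0.025 and 0.045 m and angle between the z axis of carton_blue_b_center and the z axis of lane_blue_load, either way round below 0.18 rad) and (x of carton_blue_a_center in the frame of lane_blue_load between 0.125 and 0.17 m and y of carton_blue_a_center in the frame of lane_blue_load between -0.02 and 0.02 m and z of carton_blue_a_center in the frame of lane_blue_load between 0.025 and 0.045 m and angle between the z axis of carton_blue_a_center and the z axis of lane_blue_load, either way round below 0.18 rad)))); the robot touches nothing.
It fails at once if the red-banded carton on the bench is moved by more than 30 mm (distance of carton_red_center from where it was at the start of the episode above 0.03 m).
It also fails if it takes over 56 s, if anything falls off the work surface, if the arm or the gripper's body presses on something with over 40 N, if the wrist force passes 120 N, or if a joint passes its speed limit or range.

### The arm

A 6-joint arm with a two-finger parallel gripper is mounted at the origin on the work surface. World frame = base frame: x ahead of the robot, y to its left, z up, the work surface at z = 0. Lengths are in m, angles in rad, forces in N, time in s.
With the tool pointing down it reaches from about 0.425 to 0.95 m from the base axis. Payload 3.5 kg.
Tool frame: the origin (TCP) lies midway between the tips of the shut fingers; the grasp point (between the pads) lies 19 mm behind it; x points along the fingers, y is the direction in which the jaws open and shut, and the axes are right-handed (so a half turn about x gives the same grasp; the last joint's range is limited). The gripper opens to 85 mm and grips with 20 to 120 N. Pads are 22 mm wide; open, the fingers measure 114 mm over their backs; the gripper's body (76 mm by 85 mm) begins 54 mm behind the grasp point. The pads swing forward as they close: fully open they stand 13 mm farther back than shut.
Start: joints at [1.043, 0.286, 1.577, -0, 1.279, -0.15], TCP at [0.249, 0.627, 0.231] pointing down, gripper open.
Joint ranges: [-2.77, 2.77], [-0.9, 2.22], [0.21, 2.48], [-1.53, 4.67], [0.24, 2.81], [-2.84, 2.84]. Speed limits (rad/s): [2.79, 2.79, 3.14, 3.14, 3.14, 3.14].

### API

Orientations are given as a unit quaternion [x, y, z, w].
In Python, from plant import sensors, optics, ctrl gives the robot as it stands.
- The arm moves only by the tool arm_command, never from a script. Its argument "increments" is a list that holds one entry, the list of rows, each a list of 4 numbers: the shift along the tool's x, y, z in cm, then the turn about the tool's x in rad. A call has 1 to 20 rows; each row shifts and turns the commanded pose from where the row before left it, along the tool's axes as they then stand; what a row does not reach is not made up. A row lasts 1/8 s, in which the tool goes at most 62.5 mm and 10.7 degrees, less where a joint would pass 70% of its speed; a pose out of reach is approached as far as the arm can. A call with a gripper value outside its range is refused whole. "grip" is the finger opening in cm, from 0 to 8.54, set as the call begins (left out, the last holds). The fingers move at their own pace and stop on an object; "grip_force" is the grip in N (left out, the last holds). Time passes only in rows, so rows that do not move let the fingers close. It gives the time, the measured TCP pose, the force and the opening at its end, in the units of the state.
- sensors.get_state(): the state, without advancing time (a new reading comes with each control period).
- optics.read_camera(name): name is "scene" or "top"; returns the picture (480x640x3 uint8, blue, green, red); there is no depth.
- optics.camera_model(name): a dict with "camera_matrix" (3x3 intrinsics, pixels), "world_from_camera" (4x4, takes a point from camera to world coordinates). Camera axes: x right, y up, looking along -z (the intrinsics and any distortion apply to the point x, -y, -z); pixel columns grow to the right and rows downward; lengths in m; the calibration is good to about 2 mm. A picture is of the moment at which its call begins. camera_model takes no time and is no camera call.
- ctrl.sign_off(): hands the job in, once; it reports no verdict.
Trained networks look in the newest picture that a camera, given by its name, has taken for a name from the list of things; names that differ only in an ending like _2 or _b are one class to them, and where a whole thing is asked for, a point or a joint stands for the part that bears it (a point fixed in the world has none). Each returns a list of dicts, best first, with "conf" (0 to 1); they miss things now and then, are a little off and sometimes report something else, mostly with a low value. They report only what shows in the picture. A call takes as long as a camera call. They do not tell look-alikes from the thing itself.
- optics.boxes_of(camera, query): "at" ([row, column] in pixels, amid what is visible of it).
- optics.place_of(camera, query): "at" ([row, column] in pixels: a listed point, or the origin of a listed thing).
The state is a dict: "time": time; "qpos": joint angles; "dq": joint speeds; "joint_efforts": joint torques, N m; "eef_pos": TCP position; "tcp_rot": TCP orientation; "contact_force": force on the tool from outside, world axes, zero at the start; "wrist_torque": the same for the moment, N m; "opening": opening from 0.0 (shut) to 1.0 (fully open).
Only numpy, scipy, OpenCV 4.12 (cv2) and the standard library are available. Lean on these libraries where they do the work, as an engineer would, in place of code of your own. Each camera call takes 0.05 s, during which the arm holds its last target.

## Working session

There is one attempt and no reset: what is moved stays moved. The work goes in short steps, Python scripts to look and compute and a tool call to move; the robot and the scene stay as the last step left them, time stands still between calls to the robot, and variables do not carry over. Pictures are saved under pics/ and viewed, and the job is handed in when it is done.

Besides the shell and the picture viewer there is one more tool, called after "Request:" in YAML: its name, and indented under it one key for each argument. arm_command: Moves the arm, as the interface text tells. Its arguments: {"type":"object","properties":{"increments":{"type":"array","items":{"type":"array","items":{"type":"array","items":{"type":"number"}}}},"grip":{"type":"number"},"grip_force":{"type":"number"}},"required":["increments"]}

```bash
mkdir -p pics; python3 - <<'E'
from plant import sensors, optics, ctrl
import cv2
for c in ("scene","top"):
    cv2.imwrite(f"pics/{c}0.png",optics.read_camera(c))
    m=optics.camera_model(c);print(c,m)
    for q in ("carton_blue_a_center","lane_blue_load","carton_red_center"):
        print(q,[( [round(v) for v in d["at"]],round(d["conf"],2)) for d in optics.place_of(c,q)])
print(sensors.get_state())
E
```

```text
scene {'camera_matrix': array([[497.1643408 ,   0.        , 320.47422238],
       [  0.        , 497.1643408 , 242.64012762],
       [  0.        ,   0.        ,   1.        ]]), 'world_from_camera': array([[ 0.78445218, -0.46393226,  0.41158429,  0.9160678 ],
       [ 0.6201108 ,  0.59729375, -0.50862833, -0.538507  ],
       [-0.00986764,  0.65422247,  0.75623779,  0.87241044],
       [ 0.        ,  0.        ,  0.        ,  1.        ]])}
carton_blue_a_center [([200, 304], 0.97), ([213, 350], 0.93), ([173, 325], 0.83), ([237, 299], 0.7)]
lane_blue_load [([275, 331], 0.93)]
carton_red_center []
top {'camera_matrix': array([[548.3075436 ,   0.        , 310.16921217],
       [  0.        , 548.3075436 , 240.10796156],
       [  0.        ,   0.        ,   1.        ]]), 'world_from_camera': array([[-0.0153317 ,  0.997382  , -0.07066887,  0.39062083],
       [-0.99972202, -0.01655697, -0.01678522,  0.0037026 ],
       [-0.01791134,  0.07039188,  0.9973586 ,  1.23889251],
       [ 0.        ,  0.        ,  0.        ,  1.        ]])}
carton_blue_a_center [([298, 274], 0.69), ([313, 218], 0.63), ([248, 260], 0.56)]
lane_blue_load [([188, 356], 0.77)]
carton_red_center [([170, 254], 0.65)]
{'time': 0.4, 'qpos': array([ 1.04299854e+00,  2.86429384e-01,  1.57690961e+00, -3.88425693e-05,
        1.27859284e+00, -1.49994632e-01]), 'dq': array([-0.00016964, -0.00172483, -0.00297723, -0.00044303,  0.00079604,
        0.0001249 ]), 'joint_efforts': array([-1.30491913e-03, -4.05295515e+01, -2.92353290e+01, -1.10105582e-04,
        2.05066208e-03,  1.42648670e-05]), 'eef_pos': array([0.24891813, 0.62731443, 0.23112486]), 'tcp_rot': array([ 0.13265924,  0.69455632, -0.13289418,  0.69450139]), 'contact_force': array([0.420465  , 0.40841586, 0.58847434]), 'wrist_torque': array([0.01945985, 0.02708908, 0.01867789]), 'opening': 0.9984473995549715}
```

View pics/scene0.png

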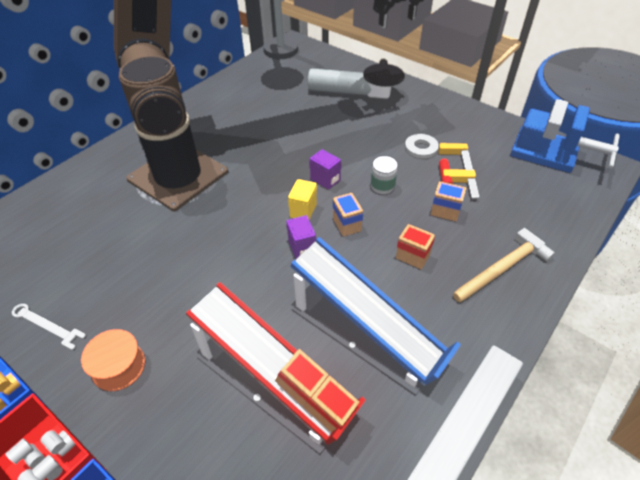

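View pics/top0.png

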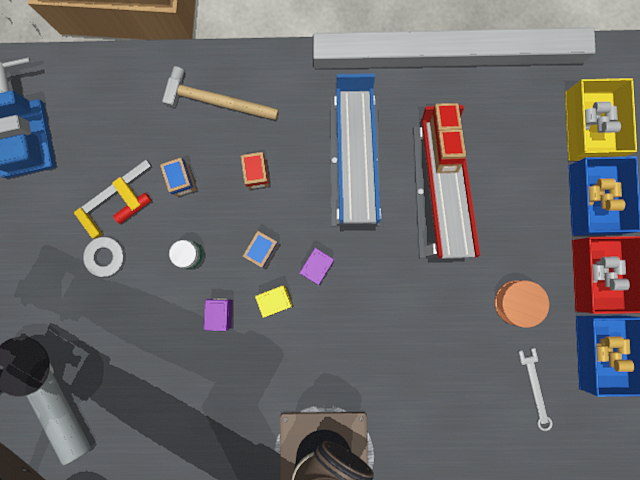

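The scene view shows blue-banded cartons at (213,348) and (200,449), and the red one at (245,415). The top view puts them at (250,261), (176,176) and (170,255). The blue lane covers cols 337-380, rows 75-225 in the top view. Next I enlarge the lane and the cartons.

```bash
python3 - <<'E'
import cv2
t=cv2.imread("pics/top0.png");s=cv2.imread("pics/scene0.png")
cv2.imwrite("pics/tl.png",cv2.resize(t[65:235,320:400],None,fx=3.5,fy=3.5,interpolation=cv2.INTER_CUBIC))
cv2.imwrite("pics/sl.png",cv2.resize(s[230:390,285:465],None,fx=3.7,fy=3.7,interpolation=cv2.INTER_CUBIC))
cv2.imwrite("pics/tc.png",cv2.resize(t[145:285,150:340],None,fx=4,fy=4,interpolation=cv2.INTER_CUBIC))
E
```

```text
(no output)
```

View pics/tl.png

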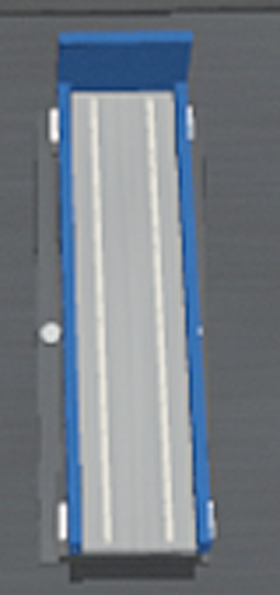

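View pics/sl.png

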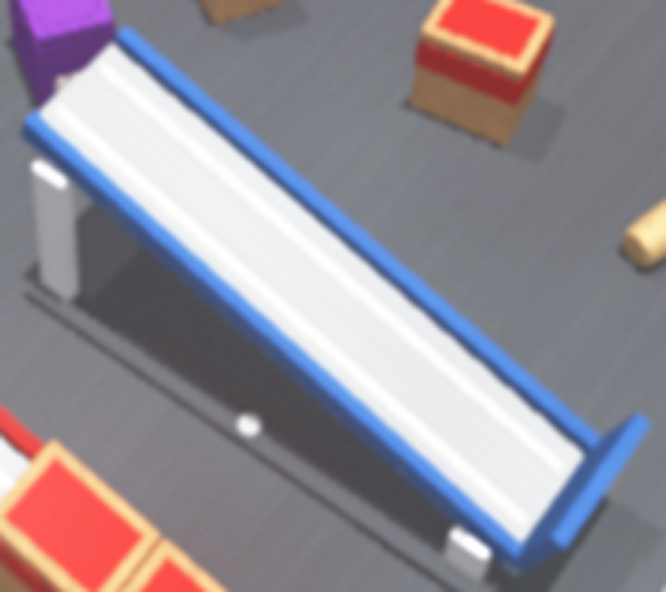

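View pics/tc.png

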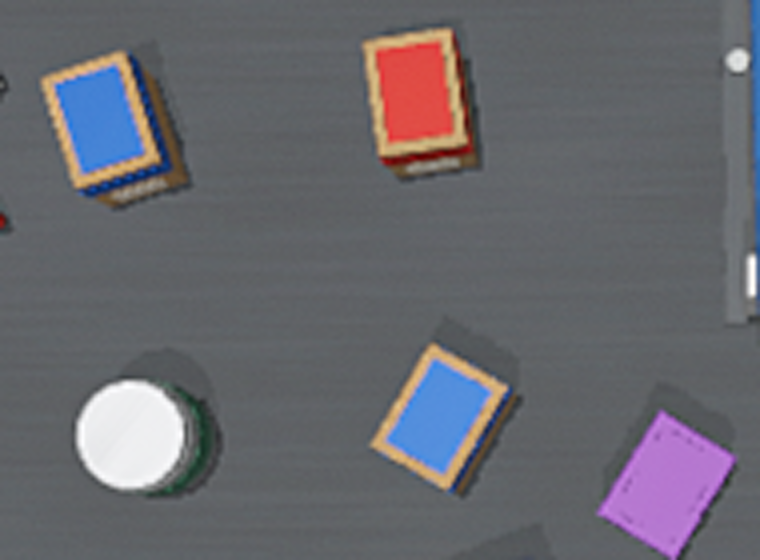

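```bash
cat > h.py <<'E'
import numpy as np, cv2
from scipy.spatial.transform import Rotation as R
from scipy.optimize import least_squares
from plant import sensors, optics, ctrl
CM={c:optics.camera_model(c) for c in("scene","top")}
def proj(c,P):
    m=CM[c];T=np.linalg.inv(m["world_from_camera"]);p=np.atleast_2d(P)@T[:3,:3].T+T[:3,3]
    p=p*[1,-1,-1];q=p@m["camera_matrix"].T;return q[:,:2]/q[:,2:]
def unproj(c,uv,z):
    m=CM[c];K=m["camera_matrix"];W=m["world_from_camera"]
    uv=np.atleast_2d(uv).astype(float);d=np.c_[uv,np.ones(len(uv))]@np.linalg.inv(K).T*[1,-1,-1]
    d=d@W[:3,:3].T;o=W[:3,3];return o+d*((z-o[2])/d[:,2])[:,None]
def lane(p):
    return R.from_euler("ZY",[p[3],p[4]]),np.array(p[:3])
def cartons(img,z=.07,off=0):
    """blue/red patches in the top view -> centre, long-axis yaw, sizes"""
    hsv=cv2.cvtColor(img,cv2.COLOR_BGR2HSV);out=[]
    for col,lo,hi in(("blue",(100,120,170),(120,255,255)),("red",(0,130,170),(8,255,255))):
        n,l,s,ce=cv2.connectedComponentsWithStats(cv2.inRange(hsv,lo,hi))
        for i in range(1,n):
            if 150<s[i,4]<900:
                pts=np.argwhere(l==i)[:,::-1]
                w=unproj("top",pts,z)[:,:2]
                (cx,cy),(a,b),th=cv2.minAreaRect((w*1000).astype(np.float32))
                c=w.mean(0);ev,v=np.linalg.eigh(np.cov((w-c).T));d=v[:,1]
                out.append((col,c.round(4),round(np.arctan2(d[1],d[0])%np.pi,3),np.round(np.sqrt(12*ev)*1000,1),(round(cx),round(cy)),ce[i].round(1)))
    return out
E
cat > fit.py <<'E'
from h import *
def o(u,v,s,c0,r0): return [(u+.5)/s-.5+c0,(v+.5)/s-.5+r0]
t=lambda u,v:o(u,v,3.5,320,65); s=lambda u,v:o(u,v,3.7,285,230)
obs=[("top",[-.07,.033,0],t(76,551)),("top",[-.07,-.033,0],t(197,550)),("top",[.25,.033,0],t(71,92)),("top",[.25,-.033,0],t(175,93)),
("top",[.25,.041,.05],t(60,40)),("top",[.25,-.041,.05],t(192,40)),
("scene",[-.07,.033,0],s(116,44)),("scene",[-.07,-.033,0],s(38,117)),("scene",[.25,.033,0],s(583,455)),("scene",[.25,-.033,0],s(525,545))]
def res(p):
    r,t0=lane(p);return np.concatenate([proj(c,r.apply(P)+t0)[0]-uv for c,P,uv in obs])
f=least_squares(res,[.5,-.1,.1,0,np.radians(18)],loss="soft_l1")
print(f.x.round(4),np.degrees(f.x[4]));print(res(f.x).reshape(-1,2).round(1))
g=least_squares(lambda q:res([*q,np.radians(18)]),f.x[:4],loss="soft_l1");print(g.x.round(4),g.cost,f.cost)
p=[*g.x,np.radians(18)];r,t0=lane(p)
for c in("top","scene"):
    im=cv2.resize(cv2.imread(f"pics/{c}0.png"),None,fx=4,fy=4,interpolation=cv2.INTER_CUBIC)
    for P in([[-.07,.033,0],[.25,.033,0],[.25,-.033,0],[-.07,-.033,0]],[[-.07,.041,.01],[.25,.041,.01],[.25,.041,.05],[.25,-.041,.05],[.25,-.041,.01],[-.07,-.041,.01]]):
        q=(proj(c,r.apply(P)+t0)*4+1.5).round().astype(np.int32)
        cv2.polylines(im,[q],False,(0,255,255),1)
    im=im[260:940,1280:1620] if c=="top" else im[920:1510,1140:1880]
    cv2.imwrite(f"pics/ov_{c}.png",im)
E
python3 fit.py; python3 -c "
from h import *
for x in cartons(cv2.imread('pics/top0.png')):print(*x)"
```

```text
[ 0.571  -0.0772  0.1122 -0.013   0.3072] 17.601743085426705
[[ 0.9 -0.1]
 [-1.   0. ]
 [-0.3 -0. ]
 [-0.5 -0.6]
 [-0.1  0.4]
 [ 0.3  0.1]
 [ 0.3 -0.5]
 [-0.7  0.2]
 [ 1.5 -0.4]
 [-1.4  1.1]]
[ 0.5713 -0.0775  0.1131 -0.0116] 3.851175349398065 3.644411401232941
blue [ 0.6492 -0.0428] 0.007 [  5.6 277.9] (660, -43) [339.6 158.6]
blue [ 0.6533 -0.1188] 0.028 [  6.  276.4] (659, -119) [374.8 156. ]
blue [0.6847 0.6727] 2.072 [48.9 54.5] (684, 674) [ 11.5 148.6]
blue [0.6212 0.3154] 0.331 [34.4 50.5] (621, 315) [174.3 174.3]
blue [0.4571 0.1329] 2.599 [34.3 50.2] (457, 133) [259.1 248.6]
red [ 0.7382 -0.2793] 0.244 [37.  45.8] (739, -280) [448.2 115.7]
red [ 0.5785 -0.2405] 0.089 [  5.7 291.1] (583, -240) [432.6 189.4]
red [ 0.6793 -0.2854] 0.236 [36.9 48.4] (680, -286) [452.  142.4]
red [0.6329 0.1444] 0.149 [35.9 51.6] (633, 144) [253.1 167.5]
red [ 0.5348 -0.3213] 0.111 [  5.9 197.3] (539, -321) [471.1 208.9]
red [0.537  0.4285] 2.165 [18.7 39.7] (537, 428) [122.  213.8]
```

View overlays.

View pics/ov_top.png

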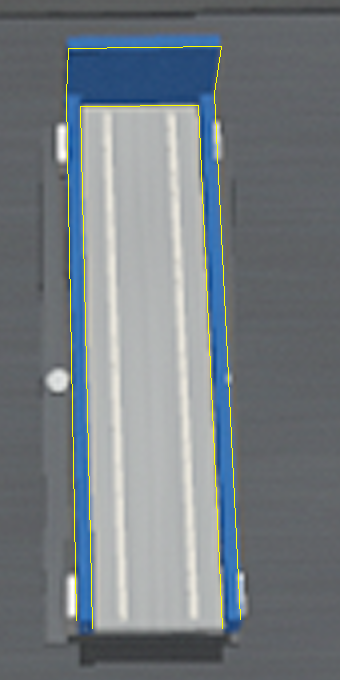

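View pics/ov_scene.png

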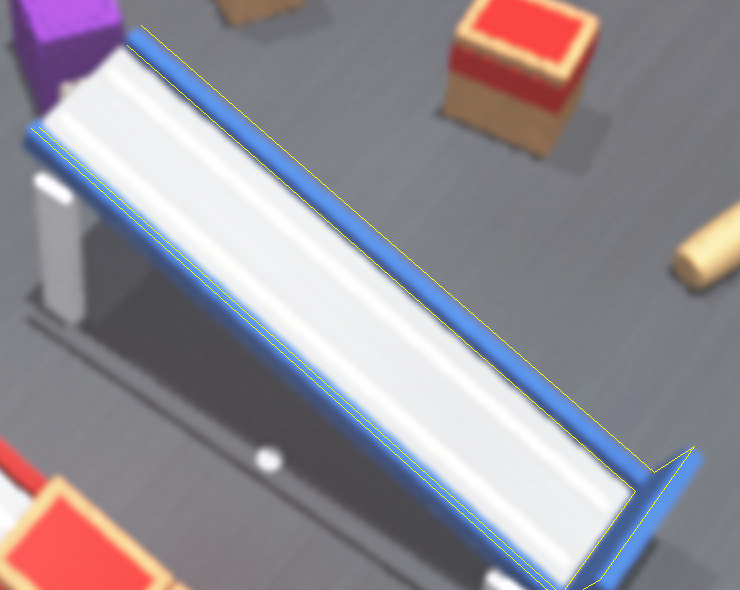

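```bash
python3 -c "
from h import *
im=cv2.imread('pics/scene0.png')
big=cv2.resize(im,None,fx=4,fy=4,interpolation=cv2.INTER_CUBIC)
for c,y in(((.6212,.3154),.331),((.4571,.1329),2.599),((.6329,.1444),.149)):
    r=R.from_euler('z',y)
    for z in(0,.07):
        P=r.apply([[.032,.024,0],[-.032,.024,0],[-.032,-.024,0],[.032,-.024,0]])+[*c,z]
        cv2.polylines(big,[(proj('scene',P)*4+1.5).round().astype(np.int32)],True,(0,255,255),1)
cv2.imwrite('pics/ovc.png',big[640:1080,1160:1900])
"
```

```text
(no output)
```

View pics/ovc.png

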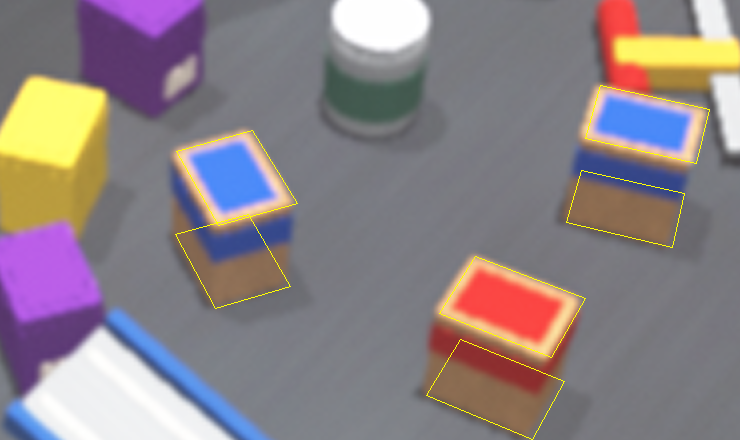

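Carton outlines reprojected into the scene view match at about 1 px, and the lane outline is within about 2 mm. The tool can't tilt, so I'll lower each carton with a light grip across its width. It can then pivot flat onto the slope about the pad axis.

```bash
cat > plan.py <<'E'
from h import *
import sys
LANE=[.5713,-.0775,.1131,-.0116,np.radians(18)]
def plan(goal,axis):
    """goal: TCP xyz; axis: wanted yaw of tool y (mod pi)"""
    s=sensors.get_state();r=R.from_quat(s["tcp_rot"]);M=r.as_matrix()
    yaw=np.arctan2(M[1,1],M[0,1]);d=(axis-yaw+np.pi/2)%np.pi-np.pi/2
    turn=-d if M[2,0]<0 else d
    M2=(r*R.from_euler("x",turn)).as_matrix()
    print("t",round(s["time"],2),"tcp",s["eef_pos"].round(4),"q1,q6",s["qpos"][[0,5]].round(2),"F",s["contact_force"].round(1),"open",round(s["opening"],3))
    print("x-axis",M[:,0].round(3),"turn",round(turn,3),"then shift cm (tool xyz)",(100*M2.T@(np.array(goal)-s["eef_pos"])).round(2))
E
python3 -c "
from plan import *
plan([.4571,.1329,.2],2.599+np.pi/2)
r,t=lane(LANE);print(proj('top',t),proj('scene',t))
for x in(-.07,0,.05,.25):print(x,(r.apply([x,0,0])+t).round(4))"
```

```text
t 0.4 tcp [0.2489 0.6273 0.2311] q1,q6 [ 1.04 -0.15] F [0.4 0.4 0.6] open 0.998
x-axis [-0. -0. -1.] turn 0.165 then shift cm (tool xyz) [  3.13 -31.59  43.36]
[[357.82210511 190.6520954 ]] [[332.45832499 274.77974051]]
-0.07 [ 0.5047 -0.0767  0.1347]
0 [ 0.5713 -0.0775  0.1131]
0.05 [ 0.6188 -0.0781  0.0976]
0.25 [ 0.809  -0.0803  0.0358]
```

Request:
arm_command:
  increments:
    - [[0,0,0,0.165],[0,-1,1.5,0],[0,-2.25,3.1,0],[0,-2.25,3.1,0],[0,-2.25,3.1,0],[0,-2.25,3.1,0],[0,-2.25,3.1,0],[0,-2.25,3.1,0],[0,-2.25,3.1,0],[0,-2.25,3.1,0],[0,-2.25,3.1,0],[0,-2.25,3.1,0],[0,-2.25,3.1,0],[0,-2.25,3.1,0],[1,-2.25,3.1,0],[1,-1.35,1.55,0],[1,0,0,0],[0,0,0,0]]
  grip: 6.8
  grip_force: 30

```text
time: 2.65
eef_pos: [0.4558, 0.1329, 0.2003]
tcp_rot: [0.189, 0.682, -0.189, 0.681]
contact_force: [-0.1, 0.3, -0.3]
opening: 0.791
```

```bash
python3 -c "
from plan import *
plan([.4571,.1329,.031],2.599+np.pi/2)
cv2.imwrite('pics/s1.png',optics.read_camera('scene'))"
```

```text
t 2.65 tcp [0.4558 0.1329 0.2003] q1,q6 [ 0.07 -0.96] F [-0.1  0.3 -0.3] open 0.791
x-axis [-0.002  0.    -1.   ] turn 0.001 then shift cm (tool xyz) [16.93  0.08  0.14]
```

View pics/s1.png

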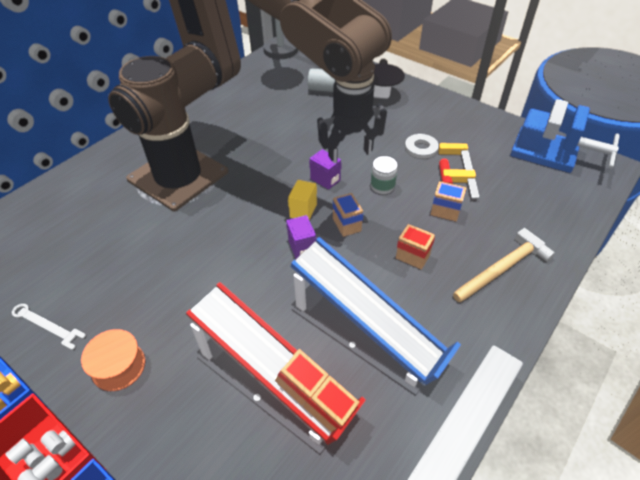

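The gripper hangs over the near blue carton (fingertips about (350,145), carton at (348,213)), which fits the TCP height. Now I descend and grip.

Request:
arm_command:
  increments:
    - [[2,0.08,0.14,0],[3,0,0,0],[3,0,0,0],[3,0,0,0],[2.5,0,0,0],[2,0,0,0],[1.4,0,0,0],[0,0,0,0],[0,0,0,0]]

```text
time: 3.82
eef_pos: [0.4593, 0.1331, 0.0332]
tcp_rot: [0.19, 0.681, -0.189, 0.682]
contact_force: [0.1, -0.7, 0.9]
opening: 0.798
```

Request:
arm_command:
  increments:
    - [[0,0,0,0],[0,0,0,0],[0,0,0,0],[0,0,0,0],[0,0,0,0]]
  grip: 3.5
  grip_force: 30

```text
time: 4.45
eef_pos: [0.4594, 0.1329, 0.0334]
tcp_rot: [0.19, 0.681, -0.189, 0.682]
contact_force: [-0.5, -0.3, 6.4]
opening: 0.557
```

Request:
arm_command:
  increments:
    - [[-1,0,0,0],[-2,0,0,0],[-3,0,0,0],[-4,0,0,0],[-4,0,0,0],[-4,0,0,0],[-3,0,0,0],[-1,0,0,0],[0,0,0,0]]

```text
time: 5.58
eef_pos: [0.4581, 0.1328, 0.2516]
tcp_rot: [0.19, 0.681, -0.19, 0.681]
contact_force: [-1.3, -0.6, -3.8]
opening: 0.56
```

```bash
python3 -c "
from plan import *
r,t=lane(LANE);g=r.apply([.04,0,0])+t;print(g)
plan([g[0],g[1],.25],LANE[3]+np.pi/2)
cv2.imwrite('pics/s2.png',optics.read_camera('scene'))"
```

```text
[ 0.6093397  -0.07794128  0.10073932]
t 5.58 tcp [0.4581 0.1328 0.2516] q1,q6 [ 0.07 -0.96] F [-1.3 -0.6 -3.8] open 0.56
x-axis [-0.001  0.    -1.   ] turn -0.531 then shift cm (tool xyz) [  0.15 -20.9   15.37]
```

View pics/s2.png

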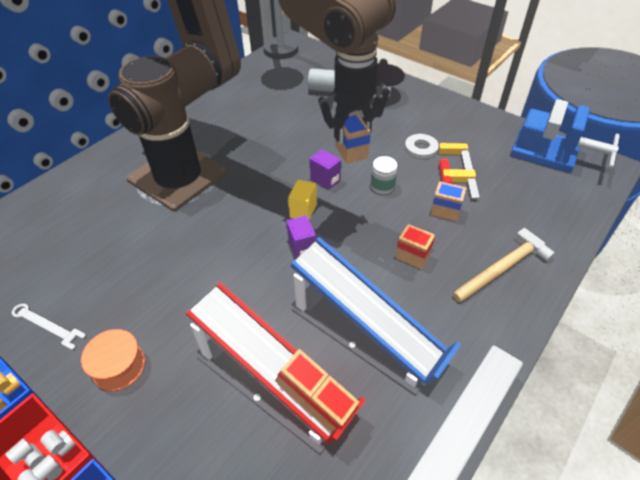

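The carton is held level in the gripper at (353,140). Next I turn and carry it above the lane.

Request:
arm_command:
  increments:
    - [[0,0,0,-0.133],[0,0,0,-0.133],[0,0,0,-0.133],[0,0,0,-0.132],[0,-1,0.7,0],[0,-2.2,1.6,0],[0,-3,2.2,0],[0,-3,2.2,0],[0,-3,2.2,0],[0,-3,2.2,0],[0,-3,2.2,0],[0,-2,1.5,0],[0,-0.7,0.57,0],[0,0,0,0],[0,0,0,0]]

```text
time: 7.5
eef_pos: [0.6092, -0.0772, 0.2519]
tcp_rot: [0.004, 0.707, -0.004, 0.707]
contact_force: [0.0, -0.5, -3.2]
opening: 0.559
```

```bash
python3 -c "
from plan import *
plan([.6093,-.0779,.15],LANE[3]+np.pi/2)
cv2.imwrite('pics/s3.png',optics.read_camera('scene')[100:400,200:500])
cv2.imwrite('pics/t3.png',cv2.resize(optics.read_camera('top')[40:280,240:440],None,fx=2.5,fy=2.5))"
```

```text
t 7.5 tcp [ 0.6092 -0.0772  0.2519] q1,q6 [-0.29 -1.85] F [ 0.  -0.5 -3.2] open 0.559
x-axis [-0.001  0.001 -1.   ] turn 0.0 then shift cm (tool xyz) [10.19 -0.08  0.02]
```

View pics/s3.png

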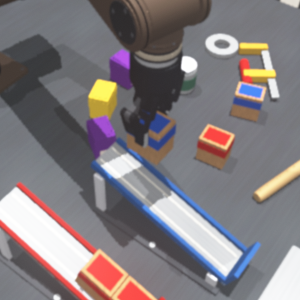

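View pics/t3.png

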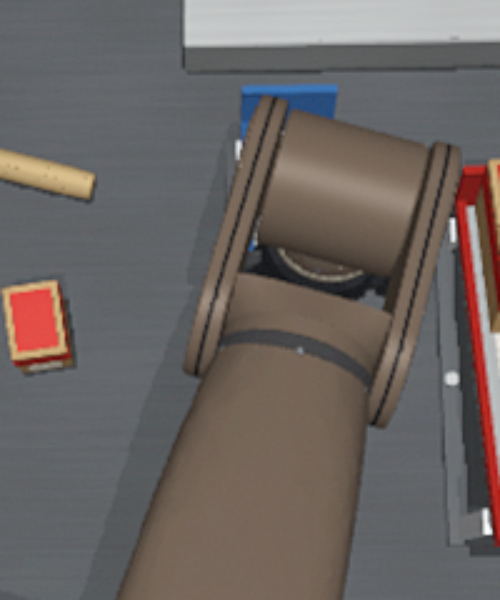

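The carton hangs over the upper lane, parallel to it, in the scene crop at (152,140). I'll lower it to just above first contact and then take small steps.

Request:
arm_command:
  increments:
    - [[1.5,-0.08,0,0],[3,0,0,0],[3,0,0,0],[1.8,0,0,0],[0.7,0,0,0],[0,0,0,0],[0,0,0,0]]
  grip_force: 20

```text
time: 8.48
eef_pos: [0.6107, -0.079, 0.1539]
tcp_rot: [0.004, 0.706, -0.004, 0.708]
contact_force: [-0.5, -0.2, -3.5]
opening: 0.56
```

Request:
arm_command:
  increments:
    - [[0.2,0,0,0],[0.2,0,0,0],[0.2,0,0,0],[0,0,0,0]]

```text
time: 8.98
eef_pos: [0.6095, -0.0787, 0.146]
tcp_rot: [0.004, 0.707, -0.004, 0.707]
contact_force: [0.2, -0.1, -3.7]
opening: 0.553
```

```bash
python3 -c "
from plan import *
plan([.6093,-.0779,.1364],LANE[3]+np.pi/2)
cv2.imwrite('pics/s4.png',cv2.resize(optics.read_camera('scene')[160:340,270:470],None,fx=3,fy=3))"
```

```text
t 8.97 tcp [ 0.6095 -0.0787  0.146 ] q1,q6 [-0.29 -1.85] F [ 0.2 -0.1 -3.7] open 0.553
x-axis [-0.001  0.    -1.   ] turn -0.0 then shift cm (tool xyz) [ 0.96  0.08 -0.02]
```

View pics/s4.png

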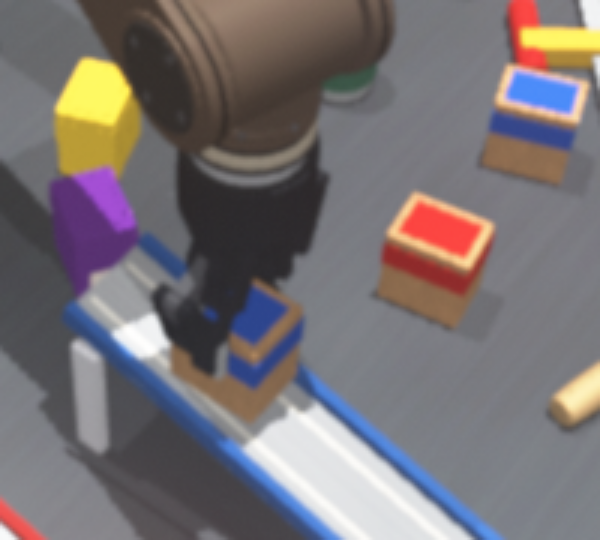

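Just above contact, between the guides. I continue in small steps.

Request:
arm_command:
  increments:
    - [[0.2,0,0,0],[0.2,0,0,0],[0,0,0,0]]

```text
time: 9.4
eef_pos: [0.6108, -0.079, 0.1435]
tcp_rot: [0.004, 0.706, -0.004, 0.708]
contact_force: [0.8, -1.0, 0.0]
opening: 0.556
```

Request:
arm_command:
  increments:
    - [[0.2,0,0,0],[0.2,0,0,0],[0,0,0,0]]

```text
time: 9.78
eef_pos: [0.6129, -0.0795, 0.1427]
tcp_rot: [0.003, 0.704, -0.005, 0.71]
contact_force: [3.2, 0.4, 8.7]
opening: 0.558
```

```bash
python3 -c "
from plan import *
plan([.6093,-.0779,.1364],LANE[3]+np.pi/2)
cv2.imwrite('pics/s5.png',cv2.resize(optics.read_camera('scene')[160:340,270:470],None,fx=3,fy=3))"
```

```text
t 9.78 tcp [ 0.6129 -0.0795  0.1427] q1,q6 [-0.29 -1.85] F [3.2 0.4 8.7] open 0.558
x-axis [ 0.009 -0.002 -1.   ] turn -0.0 then shift cm (tool xyz) [ 0.63  0.16 -0.37]
```

View pics/s5.png

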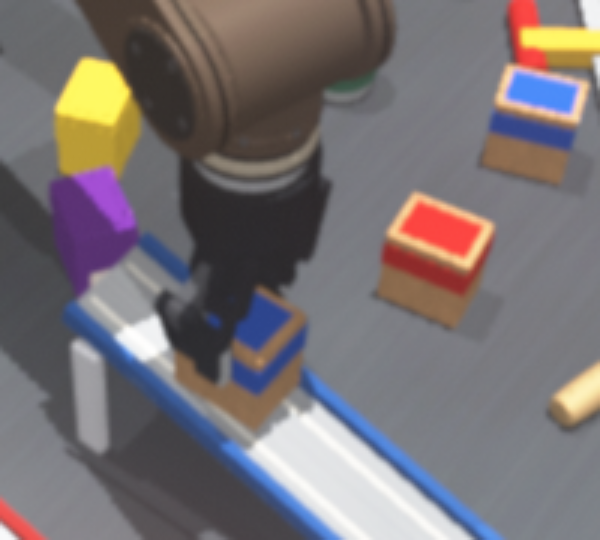

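Contact came at TCP z 0.1435, as predicted, and about 12 N is on it now. I press a few mm further so the carton pivots.

Request:
arm_command:
  increments:
    - [[0.2,0,0,0],[0.2,0,0,0],[0,0,0,0]]

```text
time: 10.2
eef_pos: [0.615, -0.0797, 0.1411]
tcp_rot: [0.003, 0.702, -0.005, 0.712]
contact_force: [3.5, 2.3, 13.3]
opening: 0.558
```

```bash
python3 -c "
from plan import *
plan([.6093,-.0779,.1364],LANE[3]+np.pi/2)
cv2.imwrite('pics/s6.png',cv2.resize(optics.read_camera('scene')[160:340,270:470],None,fx=3,fy=3))"
```

```text
t 10.2 tcp [ 0.615  -0.0797  0.1411] q1,q6 [-0.29 -1.85] F [ 3.5  2.3 13.3] open 0.558
x-axis [ 0.014 -0.003 -1.   ] turn -0.001 then shift cm (tool xyz) [ 0.47  0.17 -0.58]
```

View pics/s6.png

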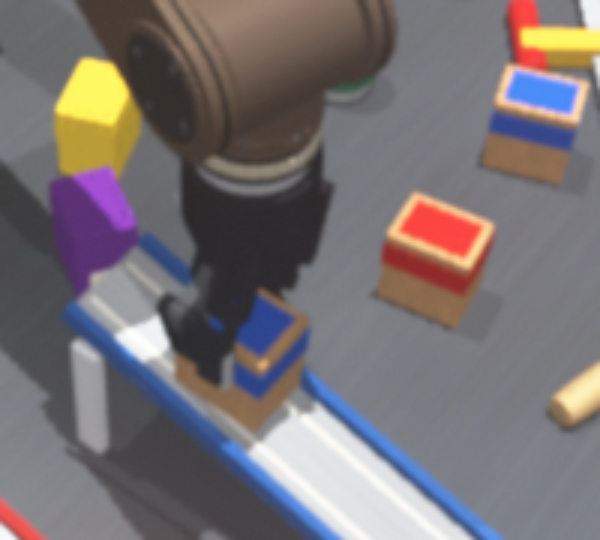

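Request:
arm_command:
  increments:
    - [[0.2,0,0,0],[0.2,0,0,0],[0.2,0,0,0],[0,0,0,0]]

```text
time: 10.75
eef_pos: [0.6182, -0.0799, 0.1381]
tcp_rot: [0.003, 0.699, -0.006, 0.715]
contact_force: [7.4, 2.5, 17.7]
opening: 0.558
```

```bash
python3 -c "
from plan import *
plan([.6093,-.0779,.1364],LANE[3]+np.pi/2)
cv2.imwrite('pics/s7.png',cv2.resize(optics.read_camera('scene')[160:340,270:470],None,fx=3,fy=3))"
```

```text
t 10.75 tcp [ 0.6182 -0.0799  0.1381] q1,q6 [-0.29 -1.85] F [ 7.4  2.5 17.7] open 0.558
x-axis [ 0.023 -0.004 -1.   ] turn -0.001 then shift cm (tool xyz) [ 0.15  0.19 -0.9 ]
```

View pics/s7.png

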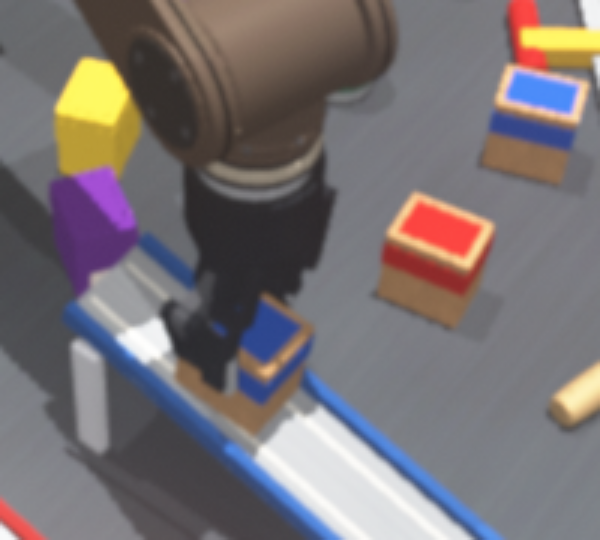

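The carton is pivoting and sliding slightly. I continue pressing.

Request:
arm_command:
  increments:
    - [[0.2,0,0,0],[0.2,0,0,0],[0.2,0,0,0],[0,0,0,0]]

```text
time: 11.3
eef_pos: [0.6211, -0.0803, 0.1346]
tcp_rot: [0.003, 0.696, -0.006, 0.718]
contact_force: [11.7, 1.8, 20.7]
opening: 0.558
```

```bash
python3 -c "
from plan import *
plan([.6093,-.0779,.1364],LANE[3]+np.pi/2)
cv2.imwrite('pics/s8.png',cv2.resize(optics.read_camera('scene')[160:340,270:470],None,fx=3,fy=3))"
```

```text
t 11.3 tcp [ 0.6211 -0.0803  0.1346] q1,q6 [-0.29 -1.85] F [11.7  1.8 20.7] open 0.558
x-axis [ 0.031 -0.005 -1.   ] turn -0.002 then shift cm (tool xyz) [-0.22  0.23 -1.18]
```

View pics/s8.png

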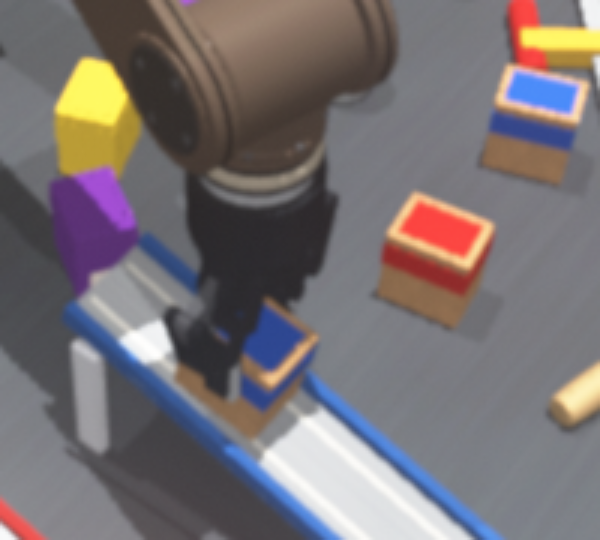

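The base looks nearly flush with the floor. One more small press, then release.

Request:
arm_command:
  increments:
    - [[0.2,0,0,0],[0.2,0,0,0],[0,0,0,0]]

```text
time: 11.72
eef_pos: [0.6215, -0.0812, 0.1308]
tcp_rot: [0.002, 0.696, -0.007, 0.718]
contact_force: [11.8, 0.2, 21.8]
opening: 0.558
```

Request:
arm_command:
  increments:
    - [[0,0,0,0],[0,0,0,0],[0,0,0,0],[0,0,0,0],[0,0,0,0],[0,0,0,0]]
  grip: 7.2

```text
time: 12.48
eef_pos: [0.6096, -0.0787, 0.1181]
tcp_rot: [0.004, 0.707, -0.004, 0.707]
contact_force: [-0.4, 0.2, -0.3]
opening: 0.844
```

```bash
python3 -c "
from plan import *
plan([.6093,-.0779,.25],LANE[3]+np.pi/2)
cv2.imwrite('pics/s9.png',cv2.resize(optics.read_camera('scene')[180:400,260:480],None,fx=2.7,fy=2.7))"
```

```text
t 12.47 tcp [ 0.6096 -0.0787  0.1181] q1,q6 [-0.29 -1.85] F [-0.4  0.2 -0.3] open 0.844
x-axis [-0.  0. -1.] turn -0.0 then shift cm (tool xyz) [-13.19   0.08  -0.04]
```

View pics/s9.png

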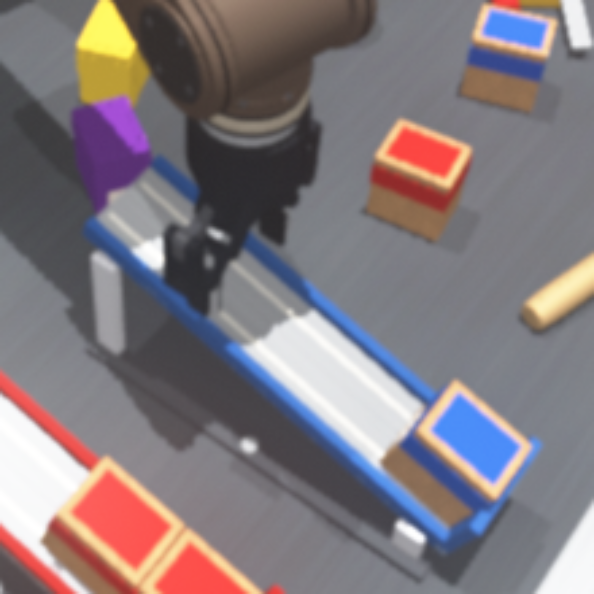

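The first carton slid down and stands at the stop (crop (470,440)), upright and between the guides. I lift clear and go for the second.

Request:
arm_command:
  increments:
    - [[-1.2,0,0,0],[-3,0,0,0],[-4,0,0,0],[-4,0,0,0],[-1,0,0,0],[0,0,0,0]]

```text
time: 13.28
eef_pos: [0.6099, -0.0788, 0.2509]
tcp_rot: [0.004, 0.707, -0.004, 0.708]
contact_force: [-0.0, 0.0, 0.0]
opening: 0.844
```

```bash
python3 -c "
from plan import *
im=optics.read_camera('top');cv2.imwrite('pics/t10.png',im)
for x in cartons(im):print(*x)
plan([.6212,.3154,.2],.331+np.pi/2)"
```

```text
blue [0.6845 0.6721] 2.049 [50.  55.5] (685, 673) [ 11.8 148.7]
blue [0.6211 0.3154] 0.334 [34.4 50.4] (621, 315) [174.3 174.3]
red [ 0.7382 -0.2793] 0.244 [37.  45.8] (739, -280) [448.2 115.7]
red [ 0.5785 -0.2405] 0.089 [  5.8 291.3] (583, -240) [432.5 189.4]
red [ 0.6792 -0.2853] 0.249 [36.9 48.3] (680, -286) [451.9 142.5]
red [0.6329 0.1444] 0.149 [35.9 51.6] (633, 144) [253.1 167.5]
red [ 0.536  -0.3214] 0.11 [  6.6 199. ] (539, -321) [471.2 208.3]
red [0.5368 0.4286] 2.163 [19.1 40. ] (537, 428) [122.  213.9]
t 13.32 tcp [ 0.6092 -0.0786  0.2492] q1,q6 [-0.29 -1.85] F [ 0.6  0.3 -0.6] open 0.846
x-axis [-0.002  0.    -1.   ] turn -0.343 then shift cm (tool xyz) [ 4.94 36.87 13.95]
```

Request:
arm_command:
  increments:
    - [[0,0,0,-0.115],[0,0,0,-0.114],[0,0,0,-0.114],[0,1,0.4,0],[0,2.5,1,0],[0,3.2,1.2,0],[0,3.2,1.2,0],[0,3.2,1.2,0],[0,3.2,1.2,0],[0,3.2,1.2,0],[0,3.2,1.2,0],[0,3.2,1.2,0],[0,3.2,1.2,0],[0,3.2,1.2,0],[1,2.5,1,0],[2,1.07,0.75,0],[1.9,0,0,0],[0,0,0,0]]
  grip: 6.8

```text
time: 15.58
eef_pos: [0.6233, 0.3044, 0.197]
tcp_rot: [-0.117, 0.7, 0.116, 0.695]
contact_force: [-0.0, -0.3, -0.5]
opening: 0.796
```

```bash
python3 -c "
from plan import *
plan([.6212,.3154,.033],.333+np.pi/2)
cv2.imwrite('pics/s11.png',optics.read_camera('scene'))"
```

```text
t 15.57 tcp [0.6233 0.3044 0.197 ] q1,q6 [ 0.31 -1.59] F [-0.  -0.3 -0.5] open 0.796
x-axis [-0.007 -0.003 -1.   ] turn -0.003 then shift cm (tool xyz) [16.39  1.11  0.28]
```

View pics/s11.png

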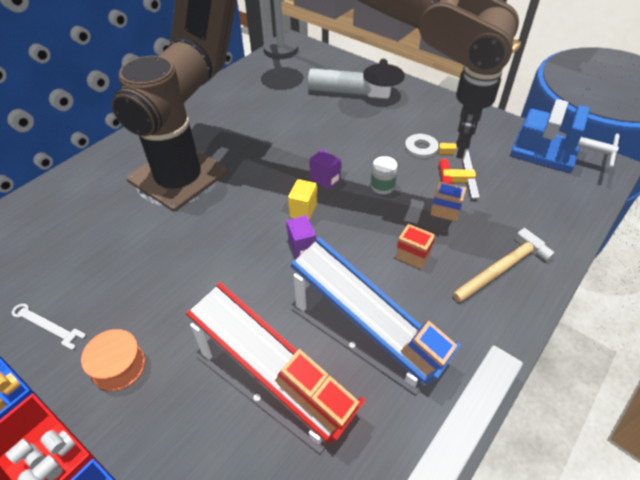

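The gripper is over carton B, which is seen at (449,200) with the tips at about (465,150). It stopped about 1 cm short, possibly still settling.

Request:
arm_command:
  increments:
    - [[0,0,0,0]]

```text
time: 15.75
eef_pos: [0.6256, 0.305, 0.2021]
tcp_rot: [-0.116, 0.697, 0.116, 0.698]
contact_force: [0.8, 0.1, 0.1]
opening: 0.796
```

```bash
python3 -c "
from plan import *
plan([.6212,.3154,.033],.333+np.pi/2)"
```

```text
t 15.75 tcp [0.6256 0.305  0.2021] q1,q6 [ 0.31 -1.59] F [0.8 0.1 0.1] open 0.796
x-axis [ 0.001  0.    -1.   ] turn -0.003 then shift cm (tool xyz) [16.91  1.13 -0.1 ]
```

Request:
arm_command:
  increments:
    - [[0,1.13,-0.1,0],[2,0,0,0],[3,0,0,0],[3,0,0,0],[3,0,0,0],[2.5,0,0,0],[2,0,0,0],[1.4,0,0,0],[0,0,0,0],[0,0,0,0]]

```text
time: 17.0
eef_pos: [0.6212, 0.3165, 0.0334]
tcp_rot: [-0.116, 0.697, 0.117, 0.698]
contact_force: [-0.0, -0.2, 1.6]
opening: 0.793
```

```bash
python3 -c "
from plan import *
plan([.6212,.3154,.033],.333+np.pi/2)
cv2.imwrite('pics/s12.png',cv2.resize(optics.read_camera('scene')[120:270,380:520],None,fx=4,fy=4))"
```

```text
t 17.0 tcp [0.6212 0.3165 0.0334] q1,q6 [ 0.33 -1.58] F [-0.  -0.2  1.6] open 0.793
x-axis [ 0.002  0.001 -1.   ] turn -0.002 then shift cm (tool xyz) [ 0.04 -0.1  -0.04]
```

View pics/s12.png

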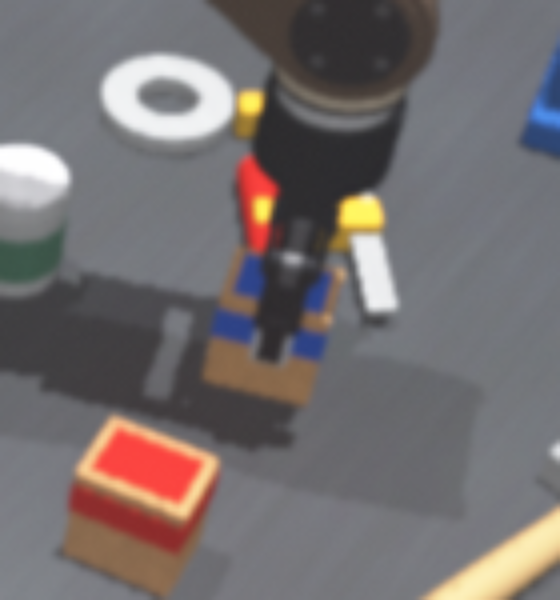

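The fingers straddle carton B centrally (crop (275,310)), clear of its neighbours. Now I grip and lift.

Request:
arm_command:
  increments:
    - [[0,0,0,0],[0,0,0,0],[0,0,0,0],[0,0,0,0],[0,0,0,0]]
  grip: 3.5
  grip_force: 30

```text
time: 17.68
eef_pos: [0.6214, 0.3164, 0.0338]
tcp_rot: [-0.117, 0.697, 0.117, 0.698]
contact_force: [0.2, -0.7, 4.9]
opening: 0.554
```

Request:
arm_command:
  increments:
    - [[-1,0,0,0],[-2,0,0,0],[-3,0,0,0],[-4,0,0,0],[-4,0,0,0],[-4,0,0,0],[-3,0,0,0],[-1,0,0,0],[0,0,0,0]]

```text
time: 18.8
eef_pos: [0.6202, 0.3162, 0.2525]
tcp_rot: [-0.117, 0.697, 0.117, 0.698]
contact_force: [0.7, -0.1, -3.2]
opening: 0.555
```

```bash
python3 -c "
from plan import *
plan([.6093,-.0779,.255],LANE[3]+np.pi/2)
cv2.imwrite('pics/s13.png',cv2.resize(optics.read_camera('scene')[50:350,300:600],None,fx=2,fy=2))"
```

```text
t 18.8 tcp [0.6202 0.3162 0.2525] q1,q6 [ 0.33 -1.58] F [ 0.7 -0.1 -3.2] open 0.555
x-axis [ 0.  0. -1.] turn 0.343 then shift cm (tool xyz) [ -0.25 -39.42  -0.63]
```

View pics/s13.png

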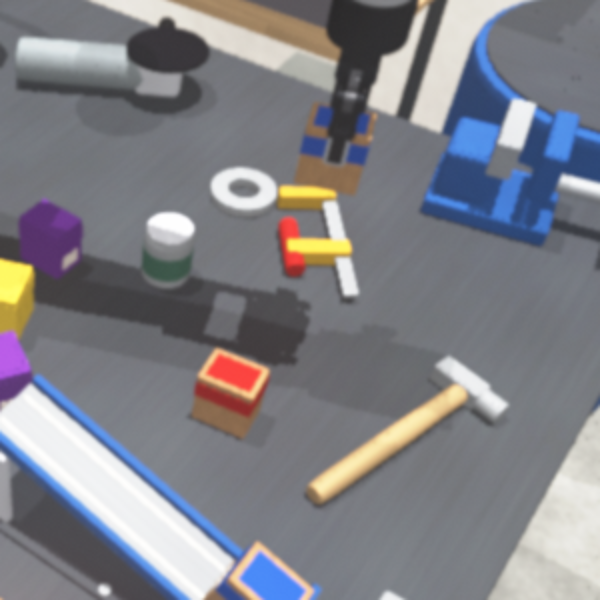

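Carton B is held level (crop (338,140)). I carry it over the lane.

Request:
arm_command:
  increments:
    - [[0,0,0,0.115],[0,0,0,0.114],[0,0,0,0.114],[0,-1,0,0],[0,-2.2,0,0],[0,-3,0,0],[0,-3,-0.1,0],[0,-3,-0.1,0],[0,-3,-0.1,0],[0,-3,-0.1,0],[0,-3,-0.1,0],[0,-3,-0.1,0],[0,-3,0,0],[0,-3,0,0],[0,-3,0,0],[0,-3,0,0],[0,-2.2,0,0],[0,-1,0,0],[0,0,0,0],[0,0,0,0]]

```text
time: 21.35
eef_pos: [0.6097, -0.0769, 0.2523]
tcp_rot: [0.004, 0.707, -0.004, 0.707]
contact_force: [0.3, 0.2, -4.7]
opening: 0.558
```

```bash
python3 -c "
from plan import *
plan([.6093,-.0779,.15],LANE[3]+np.pi/2)"
```

```text
t 21.35 tcp [ 0.6097 -0.0769  0.2523] q1,q6 [-0.29 -1.85] F [ 0.3  0.2 -4.7] open 0.558
x-axis [-0.     0.001 -1.   ] turn 0.001 then shift cm (tool xyz) [10.23 -0.11 -0.04]
```

Request:
arm_command:
  increments:
    - [[1.5,-0.1,0,0],[3,0,0,0],[3,0,0,0],[1.8,0,0,0],[0.9,0,0,0],[0.4,0,0,0],[0,0,0,0],[0,0,0,0]]
  grip_force: 20

```text
time: 22.35
eef_pos: [0.6104, -0.0789, 0.1475]
tcp_rot: [0.004, 0.706, -0.004, 0.708]
contact_force: [0.2, 0.4, -4.0]
opening: 0.554
```

```bash
python3 -c "
from plan import *
plan([.6093,-.0779,.1364],LANE[3]+np.pi/2)
cv2.imwrite('pics/s14.png',cv2.resize(optics.read_camera('scene')[160:390,270:480],None,fx=2.6,fy=2.6))"
```

```text
t 22.35 tcp [ 0.6104 -0.0789  0.1475] q1,q6 [-0.29 -1.85] F [ 0.2  0.4 -4. ] open 0.554
x-axis [ 0.002 -0.001 -1.   ] turn -0.0 then shift cm (tool xyz) [ 1.11  0.1  -0.12]
```

View pics/s14.png

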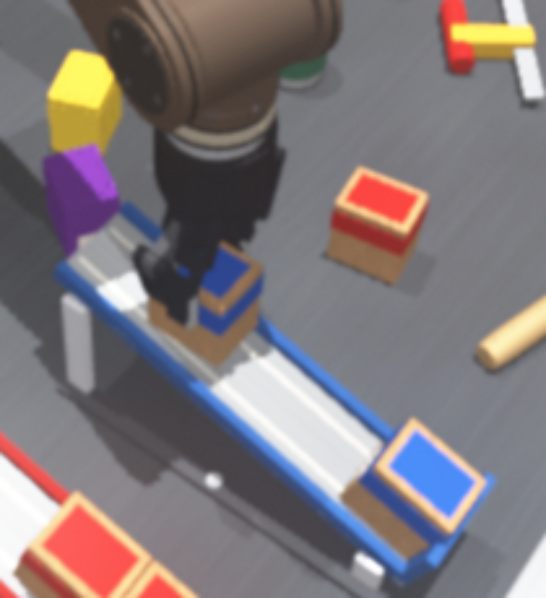

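Same situation as the first carton; carton 1 is still at the stop. I repeat the slow press.

Request:
arm_command:
  increments:
    - [[0.2,0,0,0],[0.2,0,0,0],[0.2,0,0,0],[0.2,0,0,0],[0.2,0,0,0],[0.2,0,0,0],[0.2,0,0,0],[0,0,0,0]]

```text
time: 23.4
eef_pos: [0.6167, -0.0799, 0.1409]
tcp_rot: [0.003, 0.7, -0.006, 0.714]
contact_force: [5.6, 1.3, 15.0]
opening: 0.563
```

Request:
arm_command:
  increments:
    - [[0.2,0,0,0],[0.2,0,0,0],[0.2,0,0,0],[0.2,0,0,0],[0.2,0,0,0],[0.2,0,0,0],[0,0,0,0],[0,0,0,0]]

```text
time: 24.4
eef_pos: [0.6225, -0.0807, 0.134]
tcp_rot: [0.003, 0.695, -0.007, 0.719]
contact_force: [12.7, 1.4, 21.4]
opening: 0.555
```

```bash
python3 -c "
from plan import *
plan([.6093,-.0779,.1364],LANE[3]+np.pi/2)
cv2.imwrite('pics/s15.png',cv2.resize(optics.read_camera('scene')[160:390,270:480],None,fx=2.6,fy=2.6))"
```

```text
t 24.4 tcp [ 0.6225 -0.0807  0.134 ] q1,q6 [-0.29 -1.85] F [12.7  1.4 21.4] open 0.555
x-axis [ 0.035 -0.006 -0.999] turn -0.002 then shift cm (tool xyz) [-0.28  0.26 -1.32]
```

View pics/s15.png

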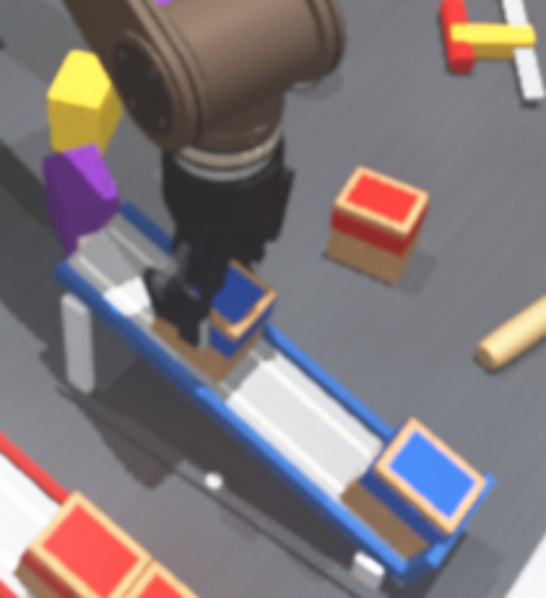

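Tilted flush, like the first one. One more small press, release, then lift away.

Request:
arm_command:
  increments:
    - [[0.2,0,0,0],[0.2,0,0,0],[0,0,0,0]]

```text
time: 24.82
eef_pos: [0.6215, -0.0814, 0.1288]
tcp_rot: [0.002, 0.696, -0.007, 0.718]
contact_force: [11.6, -0.0, 19.9]
opening: 0.561
```

Request:
arm_command:
  increments:
    - [[0,0,0,0],[0,0,0,0],[0,0,0,0],[0,0,0,0],[0,0,0,0],[0,0,0,0]]
  grip: 7.2

```text
time: 25.58
eef_pos: [0.6097, -0.0787, 0.1162]
tcp_rot: [0.004, 0.707, -0.004, 0.707]
contact_force: [0.3, 0.4, -0.1]
opening: 0.843
```

Request:
arm_command:
  increments:
    - [[-1.2,0,0,0],[-3,0,0,0],[-4,0,0,0],[-4,0,0,0],[-3,0,0,0],[0,2,-2,0],[0,4,-2,0],[0,4,-2,0],[0,4,-2,0],[0,4,0,0],[0,2,0,0],[0,0,0,0]]

```text
time: 27.08
eef_pos: [0.5323, 0.1228, 0.2688]
tcp_rot: [0.003, 0.707, -0.004, 0.707]
contact_force: [0.6, 0.5, 0.2]
opening: 0.849
```

```bash
python3 - <<'E'
from plan import *
im=optics.read_camera('top');sc=optics.read_camera('scene');cv2.imwrite('pics/t16.png',im);cv2.imwrite('pics/s16.png',sc)
plan([.6,0,.2],1.57)
for x in cartons(im):
    if x[0]=='red' and x[4][1]>0: print(*x)
r,t=lane(LANE)
for c,a,(x0,x1,y0,y1) in(('top',im,(300,420,50,250)),('scene',sc,(280,480,220,400))):
    b=cv2.resize(a,None,fx=4,fy=4,interpolation=cv2.INTER_CUBIC)
    for x in(.218,.154):
        P=r.apply(np.array([[.032,.024,.07],[-.032,.024,.07],[-.032,-.024,.07],[.032,-.024,.07]])+[x,0,0])+t
        cv2.polylines(b,[(proj(c,P)*4+1.5).round().astype(np.int32)],True,(0,255,255),1)
    b=b[y0*4:y1*4,x0*4:x1*4];cv2.imwrite(f'pics/f_{c}.png',cv2.resize(b,None,fx=.75,fy=.75))
E
```

```text
t 27.18 tcp [0.5324 0.1214 0.2684] q1,q6 [ 0.04 -1.52] F [-0.6 -0.1 -0.9] open 0.847
x-axis [ 0.    -0.001 -1.   ] turn -0.011 then shift cm (tool xyz) [  6.85 -12.13   6.77]
red [0.5367 0.4285] 2.167 [19.2 39. ] (537, 428) [122. 214.]
```

View pics/f_top.png

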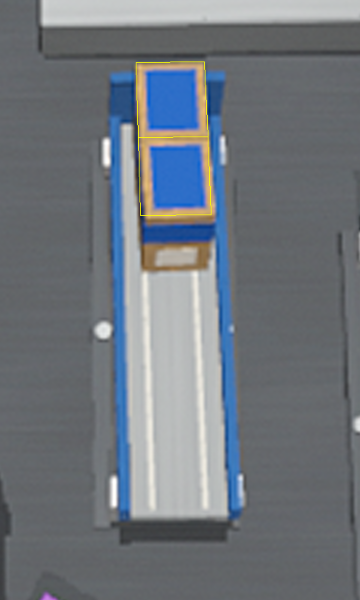

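View pics/f_scene.png

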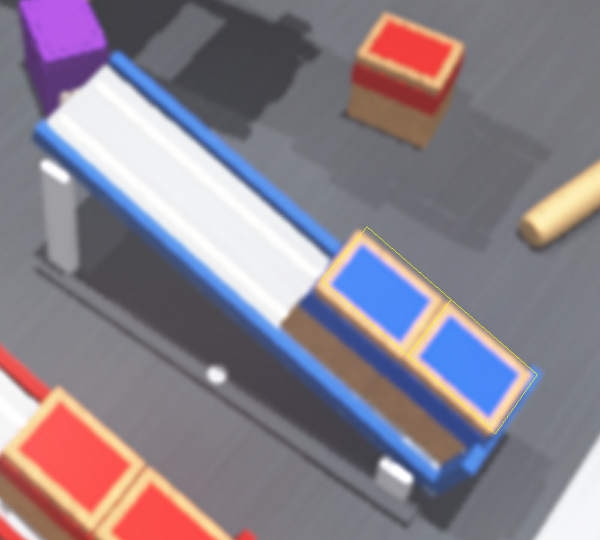

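Both cartons match the outlines expected at x = 0.218 and 0.154 in both views. The red carton stands where it was, and the gripper hangs free.

```bash
python3 -c "
from plant import ctrl;print(ctrl.sign_off())"
```

```text
the job is handed in; nothing more can be done
None
```

Both blue-banded cartons are in the blue lane, one against the stop and the other against the first. I handed the job in at about 27 s of the 56 s limit; sign-off reports no verdict.

I gripped each carton across its width and lowered it lightly onto the upper lane, so it pivoted flat on the slope. I then let go and it slid down.

**Last checks:**
- **Cartons in the lane:** the outlines of upright cartons at x = 0.218 m and 0.154 m in the lane frame fit the pictures from both cameras to about 1–2 mm. Both stand upright and between the guides.
- **Gripper:** it is open and clear at z = 0.27 m, and the measured force is about zero.
- **Red carton:** it looks undisturbed in the last scene picture. The arm hid it in the last top view, so I couldn't measure it there. Its last measurement, before I fetched the second carton, was unchanged from the start.

**Disagreement:** the network's lane point differed from my fit by about 3 px (4–6 mm) in the top view. Carton contact came at the height my fit predicted.

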